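Move the slide carrier from the drain rail over the end stops to the drying rail

TASK

The slide carrier has finished dripping: take it by its blue grip, slide it to the end of the drain rail, lift it over the red end stops onto the drying rail that follows, set it down there with its runner on the rail, and push it gently along until the sprung ball of the parking clip snaps into the notch in its runner. The slides are glass, so never force or drop it, keep it upright, and leave everything else on the bench alone. Let go of it when it is parked.

Things in the scene. Friction and masses are not known exactly. Their poses are not given: they have to be found in the camera images.
- carrier: slide carrier hanging on a rail (0.17 to 0.34 kg). Origin: on the underside of its runner, the face that rests on the rail's top, straight below its blue grip. z up, x along the rail the way it must travel. Runner: flat shoe 4 mm thick, x = -22 (tail) to +56 mm (nose); guide skirts under its edges, 24 mm apart inside, down to z = -6 mm, x = -22 to +24
- grip (a point): middle of the carrier's blue grip, 27 mm above its origin: an upright plastic tab, 26 mm along x, 12 mm thick (y), from z = 4 to 40 mm of the carrier. The place to hold: pinch it from above across y, fingertips kept above the runner
- crossbar (a point): top of the stirrup's crossbar, 34 mm below the origin. Two legs, 30 mm apart inside (y), 18 mm long (x), pass the rail on both sides and end in it: a closed loop that leaves a rail only over its free end and rises at most 28 mm above the rail's top before the crossbar meets its underside. Below hangs the basket of glass slides, 46 x 88 mm, down to z = -73 mm
- nose (a point): tip of the carrier's runner (x = +56 mm, z = 2 mm). Two black pads beside it, 10 mm high, meet end stop and buffer. Between them a 30 degree ramp rises from the tip to a ridge at x = 47 mm, z = 7.5 mm
- notch (a point): floor of the notch on top of the runner (x = +38 mm, z = 4 mm), between the ridge at x = 46 and a second ridge at x = 30 mm; the parking clip's ball belongs here
- drain_stand: fixed stand of the drain rail, where the carrier starts. Origin: on the worktop under its upright rod; z up, x along the rail from the rod to the free end. Rail: flat steel bar 20 mm wide (y), 6 mm thick, top at z = 150 mm, from the boss head (ends at x = 13) to x = 150 mm. White drip tray on the foot, up to z = 22 mm
- drain_tip (a point): middle of the drain rail's free end, at the rail's top (150, 0, 150 mm in its stand). The rail's last 5 mm carry a red end stop, as wide as the rail, standing 10 mm above its top; it yields 2 mm (1 to 9 N), then is hard. The rails, held at the rod only, flex down about 0.2 mm per newton near the end
- drying_stand: fixed stand of the drying rail, of the same build, rail section and height; its x runs from its rod to its free end, against the carrier's way. The two free ends face each other 28 to 42 mm apart, only roughly in line: up to 16 mm sideways and 0.06 rad in yaw
- drying_tip (a point): middle of the drying rail's free end, at the rail's top (199, 0, 150 mm in its stand); its last 5 mm carry the same red end stop. A parking clip (aluminium, black thumb screw) is clamped on this rail where somebody last left it: its rubber buffer faces this end, 122 to 158 mm away. That place is not tracked: feel for it, or look
- drying_land (a point): point on the drying rail's top, 33 mm in from its free end: with the carrier's origin here its tail is 6 mm clear of the end stop, and it can be lowered onto the rail; the clip is still at least 8 mm ahead of its nose
- park_ball (a joint): how far the clip's sprung ball is pushed up, m: 0 free, 0.005 on a ridge, 0.001 to 0.003 in the notch. The ball hangs from an arm over the rail, 18 mm before the buffer's face; spring 1 N free, 2.3 N at 5 mm. Passing the ramp takes 3 to 7 N. The ball drops in about when the nose meets the buffer, which yields 4 mm (1 to 10 N), then is hard
- reagent_lysis: white bottle with a blue cap, 58 mm across, 113 mm tall; a bystander, origin under its middle
- reagent_wash: white bottle with a red cap, 58 mm across, 113 mm tall; a bystander, origin under its middle
- reagent_amber: small amber bottle with a black cap, 48 mm across, 95 mm tall; a bystander, origin under its middle
- wash_bottle: wash bottle with a blue cap and a bent spout, 68 x 96 x 186 mm; a bystander, origin under its middle
- tweezers: steel tweezers, 128 mm long, lying flat; a bystander, origin under its middle
- petri_0: Petri dish, 69 mm across, 15 mm high; a bystander, origin under its middle
- steel_cup: steel cup, 72 mm across, 88 mm tall; a bystander, origin under its middle

How it is judged (in metres and radians):
On the way, in this order (a step that is already met when the one before it is completed fails the run):
1. the carrier is off the drain rail, its stirrup past the drain rail's end stop (x of carrier in the frame of drain_stand above 0.16 m), for 0.05 s.
2. the carrier hangs on the drying rail, its runner down on the rail behind that rail's end stop (z of carrier in the frame of drying_stand between 0.146 and 0.1525 m and y of carrier in the frame of drying_stand between -0.004 and 0.004 m and angle between the x axis of carrier and the x axis of drying_stand, either way round below 0.12 rad and angle between carrier's own z axis and vertical below 0.08 rad and x of carrier in the frame of drying_stand below 0.177 m and contact force between carrier and drying_stand above 0.3 N), for 0.2 s.
3. the carrier is pushed under the parking clip, its ridge lifting the ball (value of joint park_ball above 0.0042 m), for 0.02 s.
At the end, for the whole second after the job is handed in: the carrier hangs at rest and let go on the drying rail, behind its end stop, its runner down on the rail (2.5 mm above to 4 mm below the unloaded rail's top, within 4 mm sideways), within 0.08 rad of upright, and the parking clip's ball sits in its notch (ball pushed up 0.8 to 3.2 mm) (all of step 2 and value of joint park_ball between 0.0008 and 0.0032 m and linear speed of carrier below 0.01 m/s and contact force between carrier and the arm below 0.1 N and contact force between carrier and the fingers below 0.1 N); the robot touches nothing.
It fails at once if the carrier is pressed against the drain stand with more than 20 N (contact force between carrier and drain_stand above 20 N).
It fails at once if the carrier is pressed against the drying stand, its end stop or its parking clip with more than 20 N (contact force between carrier and drying_stand above 20 N).
It fails at once if the carrier is tipped by more than 0.3 rad (angle between carrier's own z axis and vertical above 0.3 rad).
It fails at once if the carrier is dropped off the rails (height (world z) of carrier below 0.12 m).
It fails at once if a bystander (bottle, cup, tweezers or Petri dish) is pushed away or knocked over (moved by more than 20 mm) (distance of any of reagent_lysis, reagent_wash, reagent_amber, wash_bottle, tweezers, petri_0, steel_cup from where it was at the start of the episode above 0.02 m).
It also fails if it takes over 64 s, if anything falls off the work surface, if the arm or the gripper's body presses on something with over 40 N, if the wrist force passes 120 N, or if a joint passes its speed limit or range.

ROBOT

A 7-joint arm with a two-finger parallel gripper is mounted at the origin on the work surface; the furniture and walls round the work are solid. World frame = base frame: x ahead of the robot, y to its left, z up, the work surface at z = 0. Lengths are in mm, angles in rad, forces in N, time in s.
With the tool pointing down it reaches from about 400 to 900 mm from the base axis. Payload 5.5 kg.
Tool frame: the origin (TCP) lies on the centre line of the jaws, within the pads' length; the fingertips stand 17 mm ahead of it and the grasp point (between the pads) lies 2 mm behind it; z points along the fingers, y is the line along which they close (so a half turn about z gives the same grasp; the last joint's range is limited). The gripper opens to 92 mm and grips with 3 to 60 N. Pads are 19 mm wide; open, the fingers measure 130 mm over their backs; the gripper's body (75 mm by 190 mm) begins 47 mm behind the grasp point.
Start: joints at [-0.945, 0.501, -0.427, 1.55, 0.221, 1.138, -0.21], TCP at [230.644, 607.703, 243.729] pointing down, gripper open.
Joint ranges: [-2.88, 2.88], [-0.31, 2.03], [-1.54, 1.56], [0.2, 2.42], [-1.41, 4.55], [0.19, 2.02], [-2.57, 2.57]. Speed limits (rad/s): [2.57, 2.57, 3.14, 3.14, 3.14, 3.14, 3.14].

INTERFACE

Orientations are given as [roll, pitch, yaw] about the fixed x, y, z axes, in that order (R = Rz(yaw) Ry(pitch) Rx(roll)).
In Python, from cell import get_state, camera, sign_off gives the robot as it stands.
- The arm moves only by the shell command python3 -m inch 'ROWS' [FORCE]. ROWS is JSON, a list of rows, each a list of 7 numbers: the shift along the world's x, y, z in units of 30 mm (1.0 is 30 mm), then the turn, a rotation vector about the world's x, y, z in units of 8 degrees (1.0 is 8 degrees), then the opening, from 0 (shut) to 1 (fully open). A call has exactly 8 rows; each row shifts and turns the commanded pose from where the row before left it; what a row does not reach is not made up. A row lasts 1/10 s, in which the tool goes at most 50 mm and 8.59 degrees, less where a joint would pass 70% of its speed; a pose out of reach is approached as far as the arm can. A call is refused whole if a number of a shift passes 1 or a number of a turn 1, either way. A call with a gripper value outside its range is refused whole. The fingers move at their own pace and stop on an object; FORCE is the grip in N (left out, the last holds). Time passes only in rows, so rows that do not move let the fingers close, or fill a call up. It gives the time, the measured TCP pose, the force, the opening and the grip force at its end, in the units of the state.
- get_state(): the state, without advancing time (a new reading comes with each control period).
- camera(name): name is "scene" or "top" or "wrist"; returns a dict with "frame" (420x560x3 uint8, red, green, blue), "depth" (420x560 float32, mm along the optical axis (not along the pixel's ray), 0 where there is no reading), "mtx" (3x3 intrinsics, pixels), "k1" (the pictures are not rectified: a ray, as slopes to the right and down, at radius r is drawn at 1 + k1 r^2 times it, then the intrinsics apply), "position" and "orientation" of the camera in the world. Camera axes: x right, y up, looking along -z (the intrinsics and any distortion apply to the point x, -y, -z); pixel columns grow to the right and rows downward; lengths in mm; the calibration is good to about 2 mm. A picture is of the moment at which its call begins.
- sign_off(): hands the job in; it is judged then, once.
The state is a dict: "time_s": time; "qpos": joint angles; "joint_velocities": joint speeds; "effort": joint torques, N m; "tool_pos": TCP position; "tcp_rot": TCP orientation; "contact_force": force on the tool from outside, world axes, zero at the start; "moment": the same for the moment, N m; "grip_width": opening from 0.0 (shut) to 1.0 (fully open); "grasp_force": force on a finger pad.
Only numpy, scipy, OpenCV 4.12 (cv2) and the standard library are available. Lean on these libraries where they do the work, as an engineer would, in place of code of your own. Each camera call takes 0.05 s, during which the arm holds its last target. There are 200 camera calls.

## Working session

There is one attempt and no reset: what is moved stays moved. The work goes in short steps, Python scripts to look and compute and a shell command to move; the robot and the scene stay as the last step left them, time stands still between calls to the robot, and variables do not carry over. Pictures are saved under pics/ and viewed, at most 10 in all, crops included, and the job is handed in when it is done.

```bash
mkdir -p pics; ls; cat > h.py <<'E'
import numpy as np, cv2, json
from cell import get_state, camera, sign_off
from scipy.spatial.transform import Rotation as Ro
def rot(c):
    o=np.array(c["orientation"],float)
    return o if o.shape==(3,3) else Ro.from_euler('xyz',o).as_matrix()
def rays(c,px):
    px=np.asarray(px,float).reshape(-1,1,2)
    u=cv2.undistortPoints(px,np.array(c["mtx"],float),np.array([c["k1"],0,0,0,0.])).reshape(-1,2)
    return u
def world(c,px,d):
    u=rays(c,px); d=np.asarray(d,float).reshape(-1,1)
    p=np.hstack([u[:,:1],-u[:,1:],-np.ones_like(d)])*d
    return p@rot(c).T+np.array(c["position"])
def onplane(c,px,z):
    u=rays(c,px); r=np.hstack([u[:,:1],-u[:,1:],-np.ones((len(u),1))])@rot(c).T
    P=np.array(c["position"]); t=(z-P[2])/r[:,2]
    return P+r*t[:,None]
def cloud(c):
    h,w=c["depth"].shape; v,u=np.mgrid[:h,:w]
    return world(c,np.stack([u.ravel(),v.ravel()],1),c["depth"].ravel()).reshape(h,w,3)
def save(c,n): cv2.imwrite("pics/"+n,c["frame"][:,:,::-1])
E
python3 - <<'E'
from h import *
import pickle
print(get_state())
C={n:camera(n) for n in("scene","top","wrist")}
pickle.dump(C,open("c0.pkl","wb"))
for n,c in C.items(): print(n,c["position"],c["orientation"],c["k1"],c["mtx"][0][0])
cv2.imwrite("pics/a.png",cv2.resize(np.hstack([C["scene"]["frame"],C["top"]["frame"]])[:,:,::-1],(800,300)))
save(C["top"],"top0.png")
E
```

```text
pics
{'time_s': 0.0, 'qpos': array([-0.94481076,  0.50184154, -0.42677225,  1.55147577,  0.22077262,
        1.13828011, -0.21031936]), 'joint_velocities': array([ 4.83725715e-04, -8.85978760e-04, -2.99045954e-04, -4.45987945e-04,
        9.33261484e-04, -1.07781659e-03, -1.27984663e-05]), 'effort': array([ 1.30661497e-04, -5.66597450e+01, -5.81653923e+00, -2.79115427e+01,
       -6.87368168e-02,  3.08626425e-02,  1.88753052e-04]), 'tool_pos': array([230.4747745 , 607.04190649, 242.66987109]), 'tcp_rot': array([-3.1396384e+00, -8.1146530e-05,  2.7788195e+00]), 'contact_force': array([ 0.39334003, -1.35713465,  0.55424574]), 'moment': array([ 0.0044805 , -0.00046606, -0.0250488 ]), 'grasp_force': 0.0, 'grip_width': 0.9967112167036304}
scene [-388.08056788  650.93334511  692.55816776] [ 1.09697041  0.01818662 -2.26682207] -0.008048098145493444 531.6711138680746
top [ 335.24282742  -35.24813814 1352.91963613] [ 0.08937739  0.0188324  -1.57343979] -0.0765243482920016 456.076525410482
wrist [162.85220677 634.32054958 384.11739648] [-0.27678374  0.00356774  1.20873438] -0.09515214120443481 377.28530366270166
```

View pics/top0.png

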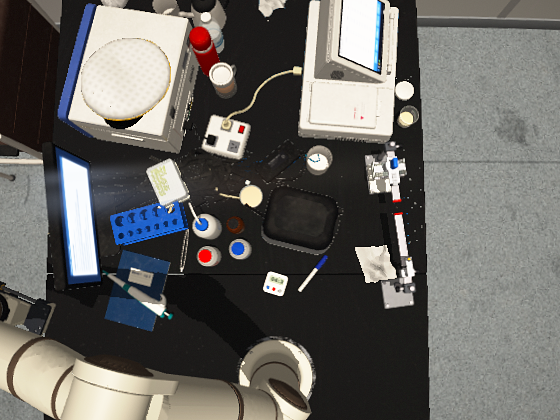

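View pics/a.png

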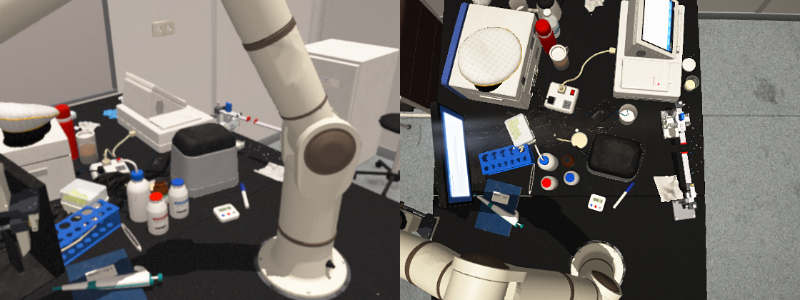

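The top view shows the rails on the right. The carrier's blue grip is at about (394,163), the red end stops at about (398,200) and (397,213), and the clip at about (403,258). Travel is towards world -x.

```bash
python3 - <<'E'
from h import *
import pickle
C=pickle.load(open("c0.pkl","rb")); c=C["top"]
f=c["frame"]; hsv=cv2.cvtColor(f,cv2.COLOR_RGB2HSV); P=cloud(c)
def blobs(m,name):
    m=m.astype(np.uint8); n,l,s,ce=cv2.connectedComponentsWithStats(m)
    for i in range(1,n):
        if s[i,4]>=8 and ce[i][0]>350 and 130<ce[i][1]<320:
            q=P[l==i]; print(name,s[i],ce[i].round(1),np.median(q,0).round(1),'zmin/max',np.percentile(q[:,2],[5,95]).round(1))
h,s,v=cv2.split(hsv)
blobs(((h<8)|(h>172))&(s>120)&(v>80),'red'); blobs((h>100)&(h<125)&(s>120)&(v>60),'blue')
cv2.imwrite("pics/top_crop.png",cv2.resize(f[135:315,350:430,::-1],None,fx=3.3,fy=3.3,interpolation=cv2.INTER_CUBIC))
# rail pixels at z 140..160
m=(P[...,2]>142)&(P[...,2]<158)&(c["depth"]>0)
for r in range(140,310,6):
    k=np.where(m[r,370:425])[0]+370
    if len(k): print(r,k.min(),k.max(),len(k),P[r,k].mean(0).round(0))
E
```

```text
red [392 199  10   4  24] [396.8 200.5] [ 493.2 -331.   154.8] zmin/max [ -1.4 160. ]
red [394 212   9   3  19] [398.1 213.1] [ 458.4 -327.8  156.6] zmin/max [149.7 162.1]
blue [391 158   7  11  67] [393.9 162.9] [ 587.5 -313.3  183.9] zmin/max [162.  191.4]
146 384 402 11 [ 640. -328.  152.]
152 385 394 10 [ 625. -312.  146.]
158 386 392 6 [ 608. -309.  151.]
164 385 399 7 [ 591. -308.  152.]
170 387 398 12 [ 575. -317.  152.]
176 389 399 11 [ 558. -320.  154.]
182 390 400 11 [ 542. -322.  154.]
188 391 398 8 [ 526. -321.  150.]
194 392 399 8 [ 511. -324.  148.]
200 393 401 5 [ 494. -326.  154.]
212 399 402 3 [ 462. -335.  155.]
218 395 402 8 [ 446. -330.  149.]
224 396 403 8 [ 430. -333.  148.]
230 397 404 8 [ 414. -335.  148.]
236 398 405 8 [ 398. -337.  149.]
242 399 405 6 [ 383. -337.  148.]
248 400 406 7 [ 367. -340.  149.]
254 400 407 8 [ 351. -341.  149.]
260 401 404 4 [ 335. -338.  147.]
266 403 405 3 [ 319. -340.  157.]
272 400 419 8 [ 303. -363.  152.]
278 404 410 7 [ 288. -349.  150.]
284 403 414 6 [ 272. -354.  154.]
290 396 414 10 [ 257. -335.  154.]
```

View pics/top_crop.png

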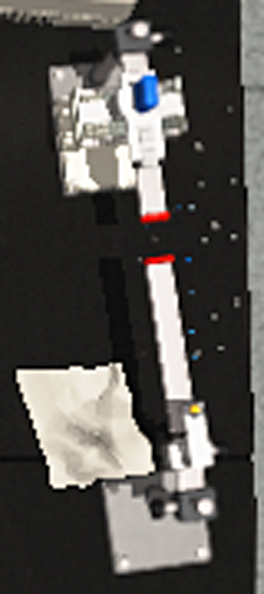

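The crop confirms it. The blue grip sits near the drain rod, the two red stops are separated by the gap, and the clip with its yellow ball arm is at crop (190,410), near the drying rod. I'll check obstacle heights while starting the transit.

```bash
python3 - <<'E'
from h import *
import pickle
C=pickle.load(open("c0.pkl","rb")); c=C["top"]; P=cloud(c)
for y0 in range(-400,500,100):
    print(y0,[ (lambda q: round(float(np.percentile(q,99))) if len(q)>20 else None)(P[(P[...,0]>x0)&(P[...,0]<x0+100)&(P[...,1]>y0)&(P[...,1]<y0+100)&(c["depth"]>0)][:,2]) for x0 in range(200,800,100)])
E
python3 -m inch '[[0,0,1,0,0,0.5,1],[0,0,1,0,0,0.5,1],[0.3,-0.5,1,0,0,0.5,1],[0.3,-1,1,0,0,0,1],[0.3,-1,1,0,0,0,1],[0.3,-1,0.3,0,0,0,1],[0.3,-1,0,0,0,0,1],[0.3,-1,0,0,0,0,1]]'; python3 -c "
from h import *;print(get_state()['qpos'])"
```

```text
-400 [186, 189, 158, 189, 180, 99]
-300 [26, 27, 6, 128, 153, 115]
-200 [8, 196, 199, 183, 92, 113]
-100 [18, 195, 200, 196, 83, 104]
0 [17, 163, 196, 177, 39, 41]
100 [833, 115, 171, 77, 67, 80]
200 [827, 112, 184, 89, 212, 281]
300 [770, 15, 79, 91, 317, 324]
400 [311, 311, 211, 18, 317, 330]
time_s: 0.95
tool_pos: [284.9, 441.5, 403.1]
tcp_rot: [3.141, 0.0, 2.988]
contact_force: [-0.2, -0.5, -0.6]
grip_width: 1.003
grasp_force: 0.0
[-0.64522322  0.15059872 -0.45651864  1.64103387  0.06785648  1.36486975
  0.30637077]
```

```bash
A='python3 -m inch'; 
python3 -m inch '[[0.5,-1,0,0,0,-1,1],[0.5,-1,0,0,0,-1,1],[0.5,-1,0,0,0,-1,1],[0.5,-1,0,0,0,-1,1],[0.5,-1,0,0,0,-1,1],[0.5,-1,0,0,0,-1,1],[0.5,-1,0,0,0,-1,1],[0.5,-1,0,0,0,-1,1]]'
python3 -m inch '[[0.4,-1,0,0,0,-1,1],[0.4,-1,0,0,0,-1,1],[0.4,-1,0,0,0,-1,1],[0.4,-1,0,0,0,-1,1],[0.4,-1,0,0,0,-1,1],[0.4,-1,0,0,0,-1,1],[0.4,-1,0,0,0,-1,1],[0.4,-1,0,0,0,-1,1]]';python3 -c "
from h import *;print(get_state()['qpos'])"
```

```text
time_s: 1.75
tool_pos: [404.8, 201.4, 402.6]
tcp_rot: [-3.142, 0.0, 1.866]
contact_force: [0.9, -0.0, -0.4]
grip_width: 0.998
grasp_force: 0.0
time_s: 2.55
tool_pos: [500.8, -38.5, 402.5]
tcp_rot: [-3.141, 0.0, 0.749]
contact_force: [-0.2, -0.1, 0.3]
grip_width: 1.001
grasp_force: 0.0
[-0.08113546  0.08068796  0.11217704  1.70774896 -0.00925835  1.35397869
 -0.78945723]
```

```bash

python3 -m inch '[[0,-1,0,0,0,-1,1],[0,-1,0,0,0,-1,1],[0,-1,0,0,0,-1,1],[0,-1,0,0,0,-1,1],[0,-1,0,0,0,-0.65,1],[0,-1,0,0,0,0,1],[-0.4,-1,0,0,0,0,1],[-0.6,-1,-0.5,0,0,0,1]]'
python3 -m inch '[[-0.5,-1,-0.5,0,0,0,1],[0,-0.5,-0.5,0,0,0,1],[0,0,-0.3,0,0,0,1],[0,0,0,0,0,0,1],[0,0,0,0,0,0,1],[0,0,0,0,0,0,1],[0,0,0,0,0,0,1],[0,0,0,0,0,0,1]]';python3 - <<'E'
from h import *
import pickle
print(get_state()['qpos'])
c=camera("wrist"); pickle.dump(c,open("c1.pkl","wb")); save(c,"w1.png"); print(c["position"],c["orientation"])
E
```

```text
time_s: 3.35
tool_pos: [471.7, -278.6, 388.8]
tcp_rot: [3.14, -0.003, 0.106]
contact_force: [0.3, 0.6, 0.7]
grip_width: 1.002
grasp_force: 0.0
time_s: 4.15
tool_pos: [456.2, -321.9, 349.3]
tcp_rot: [3.141, -0.001, 0.106]
contact_force: [-0.1, -0.2, -0.5]
grip_width: 1.003
grasp_force: 0.0
[ 0.25239385  0.2238873   0.37566976  1.67508029 -0.08607454  1.2577845
 -0.81876636]
[ 529.70351138 -313.13007624  490.72960722] [-0.27452409 -0.00257864 -1.46409748]
```

View pics/w1.png

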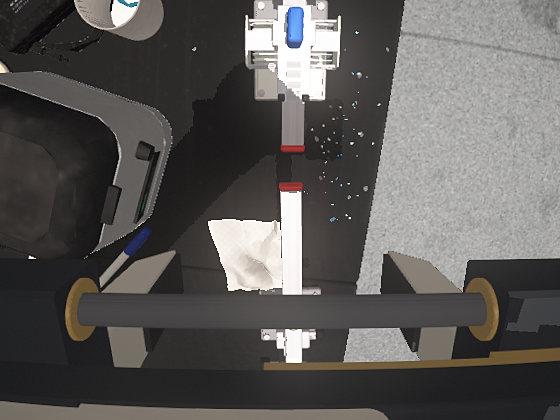

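The wrist view shows the grip at (295,27), the drain stop at (292,148), the drying stop at (291,186), the drying rail running down at u≈291, and the clip near (290,335) behind the gripper.

```bash
python3 - <<'E'
from h import *
import pickle
c=pickle.load(open("c1.pkl","rb")); f=c["frame"]; P=cloud(c)
hsv=cv2.cvtColor(f,cv2.COLOR_RGB2HSV); h,s,v=cv2.split(hsv)
for nm,m,zt in(("red",((h<8)|(h>172))&(s>110)&(v>60),160),("blue",(h>100)&(h<125)&(s>110)&(v>50),190)):
    n,l,st,ce=cv2.connectedComponentsWithStats(m.astype(np.uint8))
    for i in range(1,n):
        if st[i,4]>60 and 240<ce[i][0]<350:
            x,y,w,hh,_=st[i]; print(nm,st[i],ce[i].round(1),'plane',onplane(c,[ce[i]],zt).round(1),'depth',np.median(P[l==i],0).round(1), np.percentile(P[l==i][:,2],[10,90]).round(1))
            print('  corners',onplane(c,[[x-.5,y-.5],[x+w-.5,y-.5],[x-.5,y+hh-.5],[x+w-.5,y+hh-.5]],zt).round(1)[:,:2].tolist())
def edges(r0,r1,th):
    pts=[]
    for r in range(r0,r1,2):
        g=f[r,270:315].astype(float).mean(1); k=np.where(g>th)[0]+270
        if len(k)>8: pts.append((k.min()-.5,k.max()+.5,r))
    p=np.array(pts); 
    L=onplane(c,p[:,[0,2]],150); R=onplane(c,p[:,[1,2]],150)
    M=(L+R)/2; a=np.polyfit(M[:,0],M[:,1],1); print(r0,r1,'width',np.median(np.linalg.norm(L-R,axis=1)).round(1),'y=ax+b',a,'resid',np.std(M[:,1]-np.polyval(a,M[:,0])).round(2), 'z',P[p[:,2].astype(int),((p[:,0]+p[:,1])/2).astype(int),2].mean().round(1))
edges(112,142,90); edges(194,245,150); 
E
```

```text
red [280 145  25   7 149] [292.1 148.3] plane [[ 496.  -326.9  160. ]] depth [ 495.9 -326.7  159.5] [151.2 160.6]
  corners [[498.1, -315.6], [500.5, -337.2], [492.1, -316.3], [494.4, -338.0]]
red [279 182  24   9 205] [290.3 185.9] plane [[ 462.6 -329.1  160. ]] depth [ 462.2 -329.   158.8] [148.  160.5]
  corners [[465.5, -318.2], [467.8, -339.4], [457.3, -319.0], [459.6, -340.4]]
blue [287   7  17  41 581] [294.7  25.3] plane [[ 590.3 -317.3  190. ]] depth [ 590.4 -317.3  189.9] [186.3 190.9]
  corners [[602.9, -309.8], [604.2, -322.2], [573.9, -313.0], [575.3, -325.6]]
112 142 width 19.5 y=ax+b [ 1.34866833e-01 -3.95372983e+02] resid 1.36 z 150.7
194 245 width 23.1 y=ax+b [-3.28065256e-02 -3.17176613e+02] resid 1.3 z 150.0
```

```bash
python3 - <<'E'
from h import *
import pickle
for nm in("c1","c0"):
    c=pickle.load(open(nm+".pkl","rb")); c=c["top"] if nm=="c0" else c
    P=cloud(c); ok=(c["depth"]>0)
    for a,b in((500,534),(385,455),(350,455)):
        m=ok&(abs(P[...,2]-150)<5)&(P[...,0]>a)&(P[...,0]<b)&(P[...,1]<-310)&(P[...,1]>-360)
        q=P[m]; 
        if len(q)<20: continue
        bins=np.arange(a,b,6 if nm=="c1" else 8); cx=[];cy=[]
        for t in bins:
            k=q[(q[:,0]>=t)&(q[:,0]<t+6)]
            if len(k)>6: cx.append(k[:,0].mean()); cy.append((np.percentile(k[:,1],3)+np.percentile(k[:,1],97))/2)
        f=np.polyfit(cx,cy,1); print(nm,a,b,len(q),f.round(4),'y at 496,462:',np.polyval(f,[496,462]).round(1),'res',np.std(np.array(cy)-np.polyval(f,cx)).round(2),q[:,2].mean().round(1))
E
```

```text
c1 500 534 875 [ 9.420000e-02 -3.740239e+02] y at 496,462: [-327.3 -330.5] res 0.14 150.1
c1 385 455 1490 [ 1.237000e-01 -3.867118e+02] y at 496,462: [-325.3 -329.5] res 0.13 150.0
c1 350 455 2128 [ 1.246000e-01 -3.871312e+02] y at 496,462: [-325.3 -329.6] res 0.13 150.0
c0 500 534 87 [ 1.391000e-01 -3.954426e+02] y at 496,462: [-326.5 -331.2] res 0.55 148.6
c0 385 455 198 [ 1.337000e-01 -3.893018e+02] y at 496,462: [-323.  -327.6] res 0.49 148.6
c0 350 455 295 [ 1.26000e-01 -3.86195e+02] y at 496,462: [-323.7 -328. ] res 0.42 148.6
```

```bash

python3 -m inch '[[0.9,0.03,0,0,0,-0.06,0.5],[0.9,0.03,0,0,0,0,0.5],[0.9,0.03,-0.5,0,0,0,0.5],[0.9,0.03,-0.9,0,0,0,0.5],[0.87,0.03,-0.9,0,0,0,0.5],[0,0,-0.9,0,0,0,0.5],[0,0,-0.8,0,0,0,0.5],[0,0,0,0,0,0,0.5]]';python3 - <<'E'
from h import *
c=camera("wrist"); save(c,"w2.png"); P=cloud(c); f=c["frame"]
h,s,v=cv2.split(cv2.cvtColor(f,cv2.COLOR_RGB2HSV)); m=(h>100)&(h<125)&(s>110)&(v>50)
n,l,st,ce=cv2.connectedComponentsWithStats(m.astype(np.uint8))
S=get_state();print(S["tool_pos"],S["tcp_rot"])
for i in range(1,n):
    if st[i,4]>150:
        q=P[(l==i)&(c["depth"]>0)]; t=q[q[:,2]>q[:,2].max()-6]; print(st[i],ce[i],t[:,2].max(),cv2.minAreaRect(t[:,:2].astype(np.float32)))
E
```

```text
time_s: 5.0
tool_pos: [587.7, -316.1, 224.4]
tcp_rot: [-3.138, 0.007, 0.097]
contact_force: [-1.5, 0.5, -0.1]
grip_width: 0.5
grasp_force: 0.0
[ 588.79419523 -317.04244083  227.01632166] [-3.13968335  0.00345355  0.09678897]
[ 273  210   26   64 1477] [285.59174001 241.72782668] 191.86331967582814 ((592.2772216796875, -317.3348083496094), (25.36705780029297, 12.548879623413086), 6.8846025466918945)
```

View pics/w2.png

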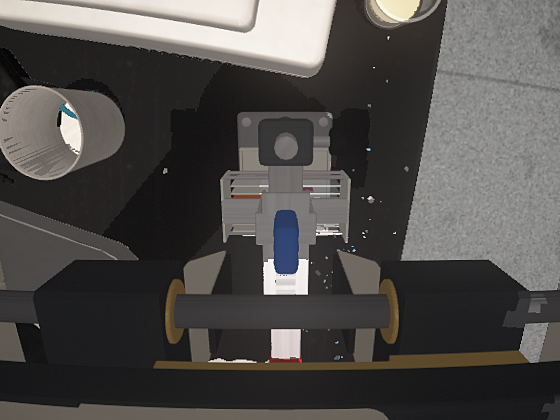

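The grip is at (286,242), centred between the fingers. I'll descend, then close.

```bash

python3 -m inch '[[0.05,0,-0.4,0,0,0,0.5],[0,-0.01,-0.4,0,0,0,0.5],[0,0,-0.4,0,0,0,0.5],[0,0,-0.3,0,0,0,0.5],[0,0,-0.2,0,0,0,0.5],[0,0,0,0,0,0,0.5],[0,0,0,0,0,0,0.5],[0,0,0,0,0,0,0.5]]'; python3 -c "
from h import *
print([get_state()['tool_pos'].round(1) for _ in range(2)],get_state()['tcp_rot'])"
```

```text
time_s: 5.85
tool_pos: [591.6, -318.4, 178.4]
tcp_rot: [3.141, -0.001, 0.097]
contact_force: [-0.4, -1.5, 0.8]
grip_width: 0.504
grasp_force: 0.0
[array([ 591.6, -318.4,  178.4]), array([ 591.6, -318.4,  178.4])] [ 3.14096319e+00 -9.54327342e-04  9.65854073e-02]
```

```bash

python3 -m inch '[[0,0,0,0,0,0,0.1],[0,0,0,0,0,0,0.1],[0,0,0,0,0,0,0.1],[0,0,0,0,0,0,0.1],[0,0,0,0,0,0,0.1],[0,0,0,0,0,0,0.1],[0,0,0,0,0,0,0.1],[0,0,0,0,0,0,0.1]]' 20
```

```text
time_s: 6.65
tool_pos: [591.3, -318.0, 177.8]
tcp_rot: [-3.142, -0.0, 0.097]
contact_force: [-1.0, 0.4, 0.8]
grip_width: 0.129
grasp_force: 20.0
```

```bash

python3 -m inch '[[-0.2,-0.02,0,0,0,0,0.1],[-0.3,-0.03,0,0,0,0,0.1],[-0.3,-0.03,0,0,0,0,0.1],[-0.13,-0.013,0,0,0,0,0.1],[0,0,0.2,0,0,0,0.1],[0,0,0.25,0,0,0,0.1],[0,0,0.2,0,0,0,0.1],[0,0,0,0,0,0,0.1]]'; python3 -c "
from h import *
S=get_state();print(S['tool_pos'],S['contact_force'],S['moment'])
c=camera('wrist'); cv2.imwrite('pics/w3.png',c['frame'][:,:,::-1])
P=cloud(c);h,s,v=cv2.split(cv2.cvtColor(c['frame'],cv2.COLOR_RGB2HSV)); m=(h>100)&(h<125)&(s>110)&(v>50)&(c['depth']>0)
q=P[m];q=q[(abs(q[:,1]+322)<30)&(abs(q[:,0]-563)<40)];print(len(q),np.percentile(q[:,2],[50,95]),q.mean(0))"
```

```text
time_s: 7.45
tool_pos: [564.3, -321.2, 198.7]
tcp_rot: [3.14, -0.002, 0.097]
contact_force: [0.1, -0.4, -2.1]
grip_width: 0.131
grasp_force: 20.0
[ 564.28307193 -321.24511346  198.67166865] [ 0.14033137 -0.43033856 -2.05677449] [-0.08130556  0.07412921  0.01972054]
1467 [207.36212761 211.56145642] [ 574.66994675 -319.64296462  202.29076933]
```

View pics/w3.png

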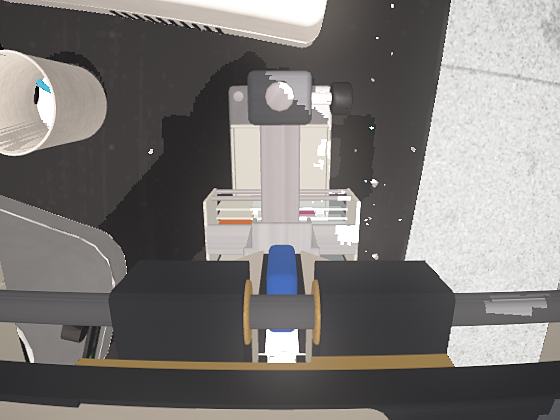

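The carrier is lifted (grip visible at (281,290), level in the jaws). Now carrying it across.

```bash

python3 -m inch '[[-0.2,-0.02,0,0,0,0,0.1],[-0.3,-0.03,0,0,0,0,0.1],[-0.3,-0.03,0,0,0,0,0.1],[-0.35,-0.034,0,0,0,0,0.1],[-0.35,-0.034,0,0,0,0,0.1],[-0.35,-0.034,0,0,0,0,0.1],[-0.3,-0.03,0,0,0,0,0.1],[-0.2,-0.02,0,0,0,0,0.1]]'; python3 -c "
from h import *
c=camera('wrist'); cv2.imwrite('pics/w4.png',c['frame'][:,:,::-1])
S=get_state();print(S['tool_pos'],S['contact_force'],S['moment'],S['time_s'])"
```

```text
time_s: 8.3
tool_pos: [491.7, -328.2, 197.4]
tcp_rot: [3.142, -0.0, 0.096]
contact_force: [-0.2, 0.2, -2.5]
grip_width: 0.13
grasp_force: 20.0
[ 490.91526455 -328.40061587  197.33795144] [-0.79782975 -0.71465523 -2.74088992] [-0.02697968  0.42862897  0.00387487] 8.35
```

```bash

python3 -m inch '[[-0.2,-0.02,0,0,0,0.05,0.1],[-0.3,-0.03,0,0,0,0.05,0.1],[-0.35,-0.034,0,0,0,0.05,0.1],[-0.35,-0.034,0,0,0,0.04,0.1],[-0.35,-0.034,0,0,0,0,0.1],[-0.25,-0.024,0,0,0,0,0.1],[-0.15,-0.014,0,0,0,0,0.1],[0,0,0,0,0,0,0.1]]'; python3 - <<'E'
from h import *
import pickle
c=camera('wrist'); pickle.dump(c,open("c5.pkl","wb")); save(c,'w5.png'); t=camera('top'); s=camera('scene')
S=get_state();print(S['tool_pos'],S['tcp_rot'],S['contact_force'],S['time_s'])
P=cloud(c);f=c["frame"];h,s_,v=cv2.split(cv2.cvtColor(f,cv2.COLOR_RGB2HSV)); m=(((h<8)|(h>172))&(s_>110)&(v>50)&(c['depth']>0))
n,l,st,ce=cv2.connectedComponentsWithStats(m.astype(np.uint8))
for i in range(1,n):
    if st[i,4]>40: print(st[i],ce[i].round(1),onplane(c,[ce[i]],160).round(1),np.median(P[l==i],0).round(1))
cv2.imwrite("pics/s5.png",cv2.resize(s["frame"][100:260,240:420,::-1],None,fx=3,fy=3))
E
```

```text
time_s: 9.15
tool_pos: [433.7, -333.8, 197.4]
tcp_rot: [3.142, -0.0, 0.122]
contact_force: [0.7, -0.6, -2.6]
grip_width: 0.128
grasp_force: 20.0
[ 434.93280921 -333.41965077  197.33040069] [ 3.14135888e+00 -5.88013604e-04  1.23679797e-01] [ 0.04031345  0.17249595 -3.30370339] 9.3
[262 126  45  13 517] [283.6 132.5] [[ 495.8 -326.7  160. ]] [ 495.7 -326.7  159.6]
[259 194  43  16 654] [279.9 201.4] [[ 462.7 -329.   160. ]] [ 462.1 -329.1  158.7]
```

View pics/w5.png

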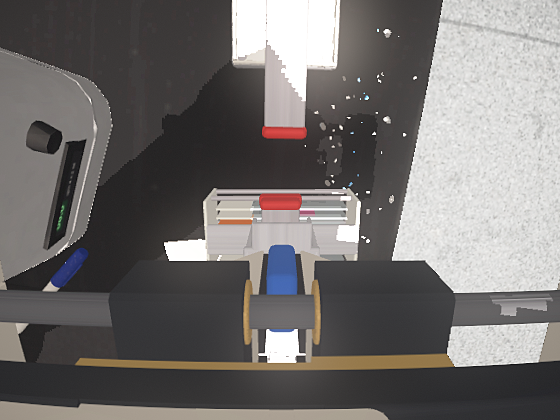

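The red stop at (280,201) is centred between the carrier's legs, with the tail in front of it. I'll nudge forward 3 mm and lower.

```bash

python3 -m inch '[[-0.1,-0.012,0,0,0,0,0.1],[0,0,-0.1,0,0,0,0.1],[0,0,-0.15,0,0,0,0.1],[0,0,-0.15,0,0,0,0.1],[0,0,-0.1,0,0,0,0.1],[0,0,-0.05,0,0,0,0.1],[0,0,0,0,0,0,0.1],[0,0,0,0,0,0,0.1]]'; python3 -m inch '[[0,0,-0.03,0,0,0,0.1],[0,0,0,0,0,0,0.1],[0,0,0,0,0,0,0.1],[0,0,0,0,0,0,0.1],[0,0,0,0,0,0,0.1],[0,0,0,0,0,0,0.1],[0,0,0,0,0,0,0.1],[0,0,0,0,0,0,0.1]]'
```

```text
time_s: 10.1
tool_pos: [431.4, -334.0, 180.8]
tcp_rot: [3.141, -0.0, 0.123]
contact_force: [0.5, 0.1, -3.1]
grip_width: 0.127
grasp_force: 20.0
time_s: 10.9
tool_pos: [431.3, -333.9, 179.8]
tcp_rot: [3.142, -0.0, 0.123]
contact_force: [-0.3, 0.9, -3.7]
grip_width: 0.126
grasp_force: 20.0
```

```bash

python3 -m inch '[[0,0,-0.02,0,0,0,0.1],[0,0,-0.02,0,0,0,0.1],[0,0,0,0,0,0,0.1],[0,0,0,0,0,0,0.1],[0,0,0,0,0,0,0.1],[0,0,0,0,0,0,0.1],[0,0,0,0,0,0,0.1],[0,0,0,0,0,0,0.1]]'; python3 -m inch '[[0,0,-0.02,0,0,0,0.1],[0,0,-0.02,0,0,0,0.1],[0,0,0,0,0,0,0.1],[0,0,0,0,0,0,0.1],[0,0,0,0,0,0,0.1],[0,0,0,0,0,0,0.1],[0,0,0,0,0,0,0.1],[0,0,0,0,0,0,0.1]]'
```

```text
time_s: 11.7
tool_pos: [431.4, -333.9, 178.7]
tcp_rot: [3.142, -0.0, 0.123]
contact_force: [0.2, -0.3, -2.2]
grip_width: 0.131
grasp_force: 20.0
time_s: 12.5
tool_pos: [431.4, -333.9, 177.5]
tcp_rot: [3.142, -0.0, 0.123]
contact_force: [0.1, -0.0, -1.0]
grip_width: 0.129
grasp_force: 20.0
```

```bash

python3 -m inch '[[0,0,-0.02,0,0,0,0.1],[0,0,0,0,0,0,0.1],[0,0,0,0,0,0,0.1],[0,0,0,0,0,0,0.1],[0,0,0,0,0,0,0.1],[0,0,0,0,0,0,0.1],[0,0,0,0,0,0,0.1],[0,0,0,0,0,0,0.1]]'; python3 -m inch '[[-0.05,-0.0062,0,0,0,0,0.1],[-0.1,-0.0124,0,0,0,0,0.1],[-0.1,-0.0124,0,0,0,0,0.1],[-0.1,-0.0124,0,0,0,0,0.1],[-0.05,-0.0062,0,0,0,0,0.1],[0,0,0,0,0,0,0.1],[0,0,0,0,0,0,0.1],[0,0,0,0,0,0,0.1]]'
python3 - <<'E'
from h import *
import pickle
c=pickle.load(open("c0.pkl","rb"))["top"]; P=cloud(c)
tip=np.array([465,-329.2]); d=np.array([-.992,-.1236]); n=np.array([-d[1],d[0]])
q=P[c["depth"]>0]; a=(q[:,:2]-tip)@d; b=(q[:,:2]-tip)@n
for t in range(90,180,3):
    k=(a>=t)&(a<t+3)&(abs(b)<14)&(q[:,2]>120); print(t,k.sum(),np.percentile(q[k,2],[50,95]).round(0) if k.sum()>2 else '')
E
```

```text
time_s: 13.3
tool_pos: [431.5, -333.9, 176.9]
tcp_rot: [3.141, -0.0, 0.123]
contact_force: [0.2, 0.6, 2.2]
grip_width: 0.128
grasp_force: 20.0
time_s: 14.1
tool_pos: [419.2, -335.7, 176.9]
tcp_rot: [3.141, 0.0, 0.123]
contact_force: [2.8, 0.4, 4.5]
grip_width: 0.127
grasp_force: 20.0
90 9 [147. 150.]
93 10 [150. 152.]
96 9 [147. 151.]
99 8 [149. 150.]
102 9 [150. 151.]
105 9 [149. 151.]
108 10 [149. 153.]
111 9 [150. 152.]
114 9 [149. 150.]
117 9 [146. 149.]
120 11 [149. 186.]
123 14 [185. 194.]
126 10 [182. 194.]
129 10 [170. 190.]
132 12 [167. 185.]
135 13 [185. 189.]
138 12 [184. 188.]
141 12 [185. 189.]
144 12 [171. 189.]
147 9 [186. 188.]
150 12 [184. 189.]
153 15 [163. 188.]
156 12 [183. 188.]
159 14 [173. 188.]
162 12 [181. 188.]
165 11 [186. 189.]
168 12 [186. 190.]
171 7 [184. 189.]
174 7 [147. 149.]
177 8 [150. 153.]
```

```bash

python3 -m inch '[[-0.05,-0.0062,0.02,0,0,0,0.1],[-0.1,-0.0124,0,0,0,0,0.1],[-0.1,-0.0124,0,0,0,0,0.1],[-0.1,-0.0124,0,0,0,0,0.1],[-0.1,-0.0124,0,0,0,0,0.1],[-0.05,-0.0062,0,0,0,0,0.1],[0,0,0,0,0,0,0.1],[0,0,0,0,0,0,0.1]]';python3 -c "
from h import *
print(get_state()['contact_force'])"
```

```text
time_s: 14.9
tool_pos: [403.6, -337.3, 177.2]
tcp_rot: [-3.141, 0.001, 0.123]
contact_force: [0.3, 0.1, 1.2]
grip_width: 0.132
grasp_force: 20.0
[0.27006206 0.1342496  1.19206325]
```

```bash

python3 -m inch '[[-0.04,-0.005,0,0,0,0,0.1],[-0.04,-0.005,0,0,0,0,0.1],[-0.04,-0.005,0,0,0,0,0.1],[-0.04,-0.005,0,0,0,0,0.1],[-0.04,-0.005,0,0,0,0,0.1],[0,0,0,0,0,0,0.1],[0,0,0,0,0,0,0.1],[0,0,0,0,0,0,0.1]]'
```

```text
time_s: 15.7
tool_pos: [398.1, -338.0, 177.4]
tcp_rot: [-3.141, 0.0, 0.123]
contact_force: [1.6, -0.5, 2.0]
grip_width: 0.129
grasp_force: 20.0
```

```bash

python3 -m inch '[[-0.04,-0.005,0,0,0,0,0.1],[-0.04,-0.005,0,0,0,0,0.1],[-0.04,-0.005,0,0,0,0,0.1],[-0.04,-0.005,0,0,0,0,0.1],[0,0,0,0,0,0,0.1],[0,0,0,0,0,0,0.1],[0,0,0,0,0,0,0.1],[0,0,0,0,0,0,0.1]]'
```

```text
time_s: 16.5
tool_pos: [393.7, -338.6, 177.5]
tcp_rot: [3.141, -0.0, 0.123]
contact_force: [4.2, 0.4, 1.1]
grip_width: 0.128
grasp_force: 20.0
```

```bash

python3 -m inch '[[-0.03,-0.0037,0,0,0,0,0.1],[-0.03,-0.0037,0,0,0,0,0.1],[-0.03,-0.0037,0,0,0,0,0.1],[-0.03,-0.0037,0,0,0,0,0.1],[0,0,0,0,0,0,0.1],[0,0,0,0,0,0,0.1],[0,0,0,0,0,0,0.1],[0,0,0,0,0,0,0.1]]'
```

```text
time_s: 17.3
tool_pos: [390.3, -339.1, 177.5]
tcp_rot: [3.141, -0.001, 0.123]
contact_force: [4.7, 0.5, 1.7]
grip_width: 0.128
grasp_force: 20.0
```

```bash

python3 -m inch '[[-0.03,-0.0037,0,0,0,0,0.1],[-0.03,-0.0037,0,0,0,0,0.1],[-0.03,-0.0037,0,0,0,0,0.1],[0,0,0,0,0,0,0.1],[0,0,0,0,0,0,0.1],[0,0,0,0,0,0,0.1],[0,0,0,0,0,0,0.1],[0,0,0,0,0,0,0.1]]'
```

```text
time_s: 18.1
tool_pos: [387.3, -339.4, 177.5]
tcp_rot: [3.141, -0.0, 0.123]
contact_force: [4.5, 0.5, 1.5]
grip_width: 0.13
grasp_force: 20.0
```

```bash

python3 -m inch '[[-0.03,-0.0037,0,0,0,0,0.1],[-0.03,-0.0037,0,0,0,0,0.1],[-0.02,-0.0025,0,0,0,0,0.1],[0,0,0,0,0,0,0.1],[0,0,0,0,0,0,0.1],[0,0,0,0,0,0,0.1],[0,0,0,0,0,0,0.1],[0,0,0,0,0,0,0.1]]'
```

```text
time_s: 18.9
tool_pos: [384.6, -339.7, 177.4]
tcp_rot: [-3.142, 0.0, 0.123]
contact_force: [3.9, 0.6, 2.7]
grip_width: 0.126
grasp_force: 20.0
```

```bash

python3 -m inch '[[-0.02,-0.0025,0,0,0,0,0.1],[-0.02,-0.0025,0,0,0,0,0.1],[-0.02,-0.0025,0,0,0,0,0.1],[0,0,0,0,0,0,0.1],[0,0,0,0,0,0,0.1],[0,0,0,0,0,0,0.1],[0,0,0,0,0,0,0.1],[0,0,0,0,0,0,0.1]]'
```

```text
time_s: 19.7
tool_pos: [382.9, -339.9, 177.4]
tcp_rot: [-3.142, 0.0, 0.123]
contact_force: [4.0, 0.6, 3.2]
grip_width: 0.126
grasp_force: 20.0
```

```bash

python3 -m inch '[[-0.02,-0.0025,0,0,0,0,0.1],[-0.02,-0.0025,0,0,0,0,0.1],[-0.02,-0.0025,0,0,0,0,0.1],[0,0,0,0,0,0,0.1],[0,0,0,0,0,0,0.1],[0,0,0,0,0,0,0.1],[0,0,0,0,0,0,0.1],[0,0,0,0,0,0,0.1]]'; python3 - <<'E'
from h import *
t=camera('top'); s=camera('scene')
a=cv2.resize(t["frame"][190:300,370:440,::-1],None,fx=5,fy=5,interpolation=cv2.INTER_CUBIC)
b=cv2.resize(s["frame"][100:260,240:420,::-1],None,fx=2.4,fy=2.4)
H=max(a.shape[0],b.shape[0]); z=lambda i:cv2.copyMakeBorder(i,0,H-i.shape[0],0,0,cv2.BORDER_CONSTANT)
cv2.imwrite("pics/tb.png",np.hstack([z(a),z(b)]))
E
```

```text
time_s: 20.5
tool_pos: [381.1, -340.1, 177.4]
tcp_rot: [-3.142, 0.0, 0.123]
contact_force: [3.6, 0.3, 3.5]
grip_width: 0.13
grasp_force: 20.0
```

View pics/tb.png

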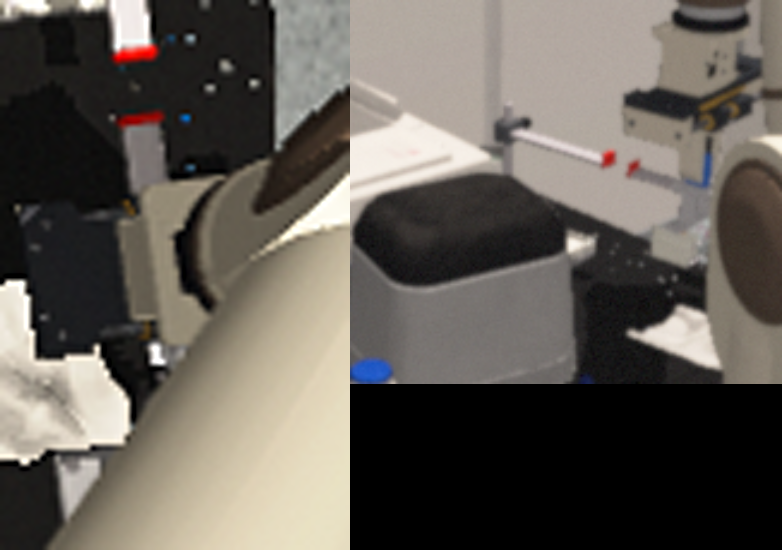

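The scene view (blue grip at about (707,165) in the mosaic) shows the carrier hanging upright on the rail. The arm hides the clip, so I'll continue by feel and relieve some of the downward press.

```bash

python3 -m inch '[[-0.02,-0.0025,0.015,0,0,0,0.1],[-0.02,-0.0025,0,0,0,0,0.1],[-0.02,-0.0025,0,0,0,0,0.1],[0,0,0,0,0,0,0.1],[0,0,0,0,0,0,0.1],[0,0,0,0,0,0,0.1],[0,0,0,0,0,0,0.1],[0,0,0,0,0,0,0.1]]'
```

```text
time_s: 21.4
tool_pos: [378.9, -340.2, 177.6]
tcp_rot: [-3.141, 0.001, 0.123]
contact_force: [0.2, 1.0, -0.7]
grip_width: 0.126
grasp_force: 20.0
```

```bash

python3 -m inch '[[-0.02,-0.0025,0,0,0,0,0.1],[-0.02,-0.0025,0,0,0,0,0.1],[0,0,0,0,0,0,0.1],[0,0,0,0,0,0,0.1],[0,0,0,0,0,0,0.1],[0,0,0,0,0,0,0.1],[0,0,0,0,0,0,0.1],[0,0,0,0,0,0,0.1]]'
```

```text
time_s: 22.2
tool_pos: [378.2, -340.4, 177.8]
tcp_rot: [-3.141, 0.0, 0.123]
contact_force: [1.5, 0.8, -3.4]
grip_width: 0.13
grasp_force: 20.0
```

```bash

python3 -m inch '[[-0.02,-0.0025,-0.015,0,0,0,0.1],[-0.02,-0.0025,0,0,0,0,0.1],[0,0,0,0,0,0,0.1],[0,0,0,0,0,0,0.1],[0,0,0,0,0,0,0.1],[0,0,0,0,0,0,0.1],[0,0,0,0,0,0,0.1],[0,0,0,0,0,0,0.1]]'
```

```text
time_s: 23.0
tool_pos: [377.8, -340.5, 177.7]
tcp_rot: [3.141, -0.001, 0.124]
contact_force: [4.4, 2.1, -0.7]
grip_width: 0.127
grasp_force: 20.0
```

```bash

python3 -m inch '[[-0.02,-0.0025,0,0,0,0,0.1],[-0.02,-0.0025,0,0,0,0,0.1],[0,0,0,0,0,0,0.1],[0,0,0,0,0,0,0.1],[0,0,0,0,0,0,0.1],[0,0,0,0,0,0,0.1],[0,0,0,0,0,0,0.1],[0,0,0,0,0,0,0.1]]'; python3 -c "
from h import *
print(get_state()['tool_pos'],get_state()['moment'])"
```

```text
time_s: 23.8
tool_pos: [377.2, -340.6, 177.8]
tcp_rot: [3.141, -0.002, 0.124]
contact_force: [5.5, 2.2, 0.8]
grip_width: 0.128
grasp_force: 20.0
[ 377.20382471 -340.61367823  177.81820055] [ 0.45526748 -1.1201698  -0.08915989]
```

```bash

python3 -m inch '[[0.03,0.004,0,0,0,0,0.1],[0.03,0.004,0,0,0,0,0.1],[0,0,0,0,0,0,0.1],[0,0,0,0,0,0,0.1],[0,0,0,0,0,0,0.1],[0,0,0,0,0,0,0.1],[0,0,0,0,0,0,0.1],[0,0,0,0,0,0,0.1]]'; python3 -m inch '[[0.02,0.0025,0,0,0,0,0.1],[0.02,0.0025,0,0,0,0,0.1],[0,0,0,0,0,0,0.1],[0,0,0,0,0,0,0.1],[0,0,0,0,0,0,0.1],[0,0,0,0,0,0,0.1],[0,0,0,0,0,0,0.1],[0,0,0,0,0,0,0.1]]'
```

```text
time_s: 24.6
tool_pos: [377.4, -340.6, 177.4]
tcp_rot: [3.142, 0.0, 0.123]
contact_force: [1.5, 2.3, 3.0]
grip_width: 0.129
grasp_force: 20.0
time_s: 25.4
tool_pos: [378.4, -340.5, 177.3]
tcp_rot: [-3.141, 0.001, 0.123]
contact_force: [-4.5, 0.2, 2.7]
grip_width: 0.129
grasp_force: 20.0
```

```bash

python3 -m inch '[[-0.025,-0.003,0,0,0,0,0.1],[0,0,0,0,0,0,0.1],[0,0,0,0,0,0,0.1],[0,0,0,0,0,0,0.2],[0,0,0,0,0,0,0.3],[0,0,0,0,0,0,0.3],[0,0,0,0,0,0,0.3],[0,0,0,0,0,0,0.3]]'; python3 -m inch '[[0,0,0.2,0,0,0,0.3],[0,0,0.5,0,0,0,0.3],[0,0,0.8,0,0,0,0.3],[0,0,1,0,0,0,0.3],[0,0,1,0,0,0,0.3],[0.5,0,1,0,0,0,0.3],[1,0,0.5,0,0,0,0.3],[1,0,0,0,0,0,0.3]]'; python3 -m inch '[[-1,0,0,0,0,0,0.3],[-1,0,0,0,0,0,0.3],[-1,0,0,0,0,0,0.3],[-0.8,0,0,0,0,0,0.3],[-0.5,0,0,0,0,0,0.3],[0,0,0,0,0,0,0.3],[0,0,0,0,0,0,0.3],[0,0,0,0,0,0,0.3]]'; python3 - <<'E'
from h import *
import pickle
c=camera('wrist'); pickle.dump(c,open("c9.pkl","wb")); save(c,'w9.png'); P=cloud(c); f=c["frame"]
h,s,v=cv2.split(cv2.cvtColor(f,cv2.COLOR_RGB2HSV))
for m in ((h>100)&(h<125)&(s>110)&(v>50), ((h<8)|(h>172))&(s>110)&(v>50)):
    n,l,st,ce=cv2.connectedComponentsWithStats(m.astype(np.uint8))
    for i in range(1,n):
        if st[i,4]>100: print(st[i],ce[i].round(1),np.median(P[l==i],0).round(1),P[l==i][:,2].max().round(1))
E
```

```text
time_s: 26.2
tool_pos: [378.3, -340.5, 177.5]
tcp_rot: [3.141, -0.0, 0.123]
contact_force: [-0.0, -0.1, 0.2]
grip_width: 0.299
grasp_force: 0.0
time_s: 27.0
tool_pos: [454.9, -341.8, 331.6]
tcp_rot: [3.138, -0.006, 0.122]
contact_force: [0.6, -0.5, 0.3]
grip_width: 0.299
grasp_force: 0.0
time_s: 27.8
tool_pos: [325.5, -340.3, 327.6]
tcp_rot: [3.141, -0.001, 0.125]
contact_force: [0.3, 0.2, 0.2]
grip_width: 0.298
grasp_force: 0.0
[282 119  18  35 548] [290.4 135.9] [ 379.5 -339.9  189.3] 192.0
[101 126  32  35 458] [117.2 143.3] [ 333.2 -137.1   11.8] 468.9
[276  23  28  10 248] [289.5  27.2] [ 459.7 -329.5  158.8] 161.2
```

View pics/w9.png

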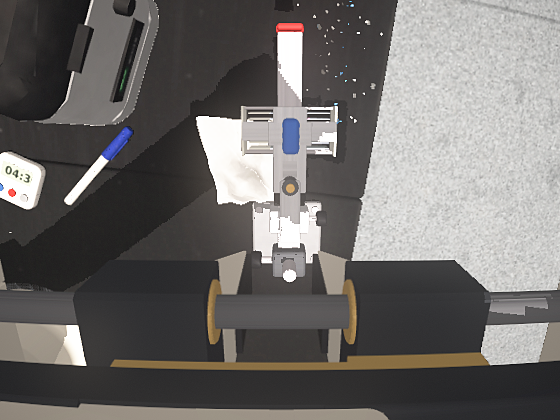

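The carrier hangs level with its grip at (291,136). The brass ball plunger is at (290,187), over the runner's front. I'll check that distance against the notch's 38 mm.

```bash
python3 - <<'E'
from h import *
import pickle
c=pickle.load(open("c9.pkl","rb")); P=cloud(c)
h,s,v=cv2.split(cv2.cvtColor(c["frame"],cv2.COLOR_RGB2HSV))
m=np.zeros(h.shape,bool); m[177:198,279:301]=True
m&=(h>12)&(h<30)&(s>90); y,x=np.where(m); 
z=np.median(P[m][:,2]); b=onplane(c,[[x.mean(),y.mean()]],z)[0]
g=onplane(c,[[290.4,135.9]],189.5)[0]
print(len(x),x.mean(),y.mean(),z,b,g,'distance',np.linalg.norm((b-g)[:2]))
q=P[122:152,284:297].reshape(-1,3); q=q[q[:,2]>187]; print('top face centre',(q.max(0)+q.min(0))/2,'b-',np.linalg.norm((b-(q.max(0)+q.min(0))/2)[:2]))
E
```

```text
64 289.859375 187.859375 192.82080441016805 [ 341.58700025 -344.38739485  192.82080441] [ 379.41164717 -339.88749462  189.5       ] distance 38.09137719192234
top face centre [ 378.86082772 -339.72513291  189.79658172] b- 37.564276916849636
```

The ball is 38 mm ahead of the grip, which is exactly at the notch, and the robot is clear of everything.

```bash
python3 -c "
from cell import sign_off
print(sign_off())"
```

```text
the job is handed in; nothing more can be done
None
```

The carrier is parked on the drying rail and let go, and the job is handed in; the final picture put the clip's ball 38 mm ahead of the grip, which is the notch, but the hand-in gave no verdict back.

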